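Put the needle-file case away: leaf down, cover shut

TASK

Close up the wooden needle-file case on the goldsmith's bench: first push the upright file leaf over and press it down flat inside the case while the cover still stands open, then push the big cover over and press it fully shut on top. Only push and press with the outside or the tips of the fingers: do not pinch the leaf or the cover, and leave the jar, the soldering block and the ring mandrel where they stand.

Things in the scene. Friction and masses are not known exactly. Their poses are not given: they have to be found in the camera images.
- case: Open wooden case fixed to the bench, 180 (its x) by 200 (its y) by 50 mm high, walls 8 mm, turned up to 35 degrees either way; origin at the centre of its underside. The leaf is hinged along its -y side, the cover along its +y side; hinge lines run along its x; both swing over the case. Bystanders stand beyond its two x ends, centres 140 to 175 mm from its centre; its +y and -y sides are free.
- leaf (a joint): Angle of the file leaf, a plywood panel 154 (case x) by 105 by 8 mm with needle files on its inner face. 0 = flat inside the case on a stop, its smooth upper face 42 mm above the bench, 8 mm below the rim; 1.57 = upright; more = leaning outwards. Starts at 1.4 to 1.75. Friction hinge (about 0.11 N m): stays wherever it is left; 1 to 2 N at its edge moves it.
- leaf_hinge (a point): Middle of the leaf's hinge line: at x 0, y -80 mm, z 34 mm in the case's frame. Its axes turn with the leaf: x along the hinge, y from the hinge to the free edge, z out of the smooth outer face (up when folded).
- leaf_edge (a point): Middle of the leaf's free edge, on the smooth outer face, 105 mm (own y) and 8 mm (own z) from the hinge line; axes as leaf_hinge.
- cover (a joint): Angle of the cover, a wooden plate 180 (case x) by 200 by 10 mm. 0 = shut on a stop, its top face 60 mm above the bench; 1.57 = upright, reaching 250 mm above the bench; more = leaning outwards. Starts at 1.62 to 1.95. Friction hinge (about 0.32 N m): it never falls, stays where it is left and is pushed all the way; 2 to 3 N near its edge moves it. A standing leaf is in its way.
- cover_hinge (a point): Middle of the cover's hinge line: at x 0, y +100 mm, z 50.5 mm in the case's frame. Its axes turn with the cover: x along the hinge, -y from the hinge to the free edge, z out of the outer face (up when shut, case +y when upright).
- cover_edge (a point): Middle of the cover's free edge on the outer face, 200 mm (own -y) and 10 mm (own z) from the hinge line; axes as cover_hinge.
- jar: Amber glass jar with a metal lid, 54 mm across, about 65 mm high; origin under its centre. Bystander.
- block: White soldering block on a dark base, 85 x 60 x 24 mm; origin under its centre. Bystander.
- mandrel: Steel ring mandrel on a round foot, 60 mm across the foot, 85 mm high; origin under its centre. Bystander.

How it is judged:
By the outcome, as a careful person would: the job done as asked, in the order asked, and still so for the second after the job is handed in, with the robot touching nothing.
It also fails if it takes over 54 s, if anything falls off the work surface, if the arm or the gripper's body presses on something with over 40 N, if the wrist force passes 120 N, or if a joint passes its speed limit or range.

ROBOT

A 6-joint arm with a two-finger parallel gripper is mounted at the origin on the work surface. World frame = base frame: x ahead of the robot, y to its left, z up, the work surface at z = 0. Lengths are in m, angles in rad, forces in N, time in s.
With the tool pointing down it reaches from about 0.35 to 0.975 m from the base axis. Payload 4.9 kg.
Tool frame: the origin (TCP) lies midway between the tips of the shut fingers; the grasp point (between the pads) lies 19 mm behind it (manip.pinch_z is the x of the grasp point in the tool frame, in m); x points along the fingers, y is the direction in which the jaws open and shut, and the axes are right-handed (so a half turn about x gives the same grasp; the last joint's range is limited). The gripper opens to 85 mm and grips with 20 to 120 N. Pads are 22 mm wide; open, the fingers measure 114 mm over their backs; the gripper's body (76 mm by 85 mm) begins 54 mm behind the grasp point. The pads swing forward as they close: fully open they stand 13 mm farther back than shut.
Start: joints at [-1.339, 0.053, 1.613, -0, 1.476, -0.119], TCP at [0.215, -0.587, 0.231] pointing down, gripper open.
Joint ranges: [-3.01, 3.01], [-1.01, 2.22], [0.06, 2.58], [-1.02, 4.17], [0.09, 2.62], [-3.14, 3.14]. Speed limits (rad/s): [2.57, 2.57, 3.14, 3.14, 3.14, 3.14].

INTERFACE

Orientations are given as a unit quaternion [w, x, y, z].
In Python, from plant import sensors, cams, workorder, manip gives the robot as it stands.
- The arm moves only by the tool drive_tool, never from a script. Its argument "series" is a list of rows, each an object of numbers: "x", "y", "z": the shift along the tool's x, y, z in units of 25 mm (1.0 is 25 mm); "ax", "ay", "az": the turn, a rotation vector about the tool's x, y, z in units of 5 degrees (1.0 is 5 degrees). A call has 1 to 5 rows; each row is the pose to reach, as a shift and turn from the pose commanded when the call began, along the tool's axes at that moment; what a row does not reach only later rows make up. A row lasts 1/12 s, in which the tool goes at most 41.7 mm and 7.16 degrees, less where a joint would pass 70% of its speed; a pose out of reach is approached as far as the arm can. A call with a gripper value outside its range is refused whole. "hand" is the opening, from 0 (shut) to 1 (fully open), set as the call begins (left out, the last holds). The fingers move at their own pace and stop on an object; the grip force is fixed at half the most. Time passes only in rows, so rows that repeat a pose let the fingers close. It gives the time, the measured TCP pose, the force and the opening at its end, in the units of the state.
- sensors.state(): the state, without advancing time (a new reading comes with each control period).
- cams.grab_frame(name): name is "scene" or "side" or "wrist"; returns a dict with "img" (384x512x3 uint8, blue, green, red), "camera_matrix" (3x3 intrinsics, pixels), "cam_to_world" (4x4, takes a point from camera to world coordinates). Camera axes: x right, y down, z forward; pixel columns grow to the right and rows downward; lengths in m; the calibration is good to about 2 mm. A picture is of the moment at which its call begins. There is no depth.
- workorder.job_done(): hands the job in, once; it reports no verdict.
The state is a dict: "time": time; "joint_pos": joint angles; "joint_vel": joint speeds; "joint_efforts": joint torques, N m; "tool_pos": TCP position; "tool_rot": TCP orientation; "contact_force": force on the tool from outside, world axes, zero at the start; "ft_torque": the same for the moment, N m; "gripper_width": opening from 0.0 (shut) to 1.0 (fully open).
Only numpy, scipy, OpenCV 4.12 (cv2) and the standard library are available. Lean on these libraries where they do the work, as an engineer would, in place of code of your own. Each camera call takes 0.05 s, during which the arm holds its last target.

## Working session

There is one attempt and no reset: what is moved stays moved. The work goes in short steps, Python scripts to look and compute and a tool call to move; the robot and the scene stay as the last step left them, time stands still between calls to the robot, and variables do not carry over. Pictures are saved under pics/ and viewed, and the job is handed in when it is done.

Besides the shell and the picture viewer there is one more tool, called as name(argument=value, ...), one argument or row to a line, values as JSON. drive_tool: Moves the arm, as the interface text tells. Its arguments: {"type":"object","properties":{"series":{"type":"array","items":{"type":"object","properties":{"x":{"type":"number"},"y":{"type":"number"},"z":{"type":"number"},"ax":{"type":"number"},"ay":{"type":"number"},"az":{"type":"number"}}}},"hand":{"type":"number"}},"required":["series"]}

```bash
mkdir -p pics; python3 - <<'E'
from plant import sensors,cams,workorder,manip
import cv2,pickle
print(sensors.state())
d={}
for n in ("scene","side"):
    f=cams.grab_frame(n); d[n]=f
    cv2.imwrite(f"pics/{n}0.png",cv2.resize(f["img"],(800,600),interpolation=cv2.INTER_CUBIC))
    print(n,f["camera_matrix"],f["cam_to_world"])
pickle.dump(d,open("f0.pkl","wb"))
E
```

```text
{'time': 0.0, 'joint_pos': array([-1.33898553e+00,  5.33548413e-02,  1.61430075e+00, -1.20323605e-05,
        1.47596859e+00, -1.18988010e-01]), 'joint_vel': array([ 0.00087201,  0.00091047,  0.00118696, -0.00042871, -0.00106266,
        0.00263208]), 'joint_efforts': array([-8.44649130e-04, -3.93682659e+01, -3.70179677e+01, -1.46941870e-04,
        7.22139506e-03, -8.47683577e-07]), 'tool_pos': array([ 0.2146414 , -0.58632962,  0.23006022]), 'tool_rot': array([-0.12267461, -0.69621243, -0.12410835,  0.69630188]), 'contact_force': array([0.14124826, 0.12454762, 0.23425024]), 'ft_torque': array([-0.00870078,  0.01340361, -0.00021083]), 'gripper_width': 1.0004923662246288}
scene [[347.3072178    0.         254.98422296]
 [  0.         347.3072178  196.32011491]
 [  0.           0.           1.        ]] [[-0.40127235  0.56933279 -0.71752399  1.02232471]
 [ 0.9158636   0.26068619 -0.30534665  0.20405039]
 [ 0.01320473 -0.77968127 -0.62603734  0.48017062]
 [ 0.          0.          0.          1.        ]]
side [[421.39550449   0.         247.94042143]
 [  0.         421.39550449 192.94236427]
 [  0.           0.           1.        ]] [[ 0.98386878 -0.13125909  0.12154539  0.49119552]
 [-0.17761358 -0.63566921  0.75125101 -0.55157496]
 [-0.02134586 -0.76072052 -0.64872848  0.57896277]
 [ 0.          0.          0.          1.        ]]
```

View pics/scene0.png

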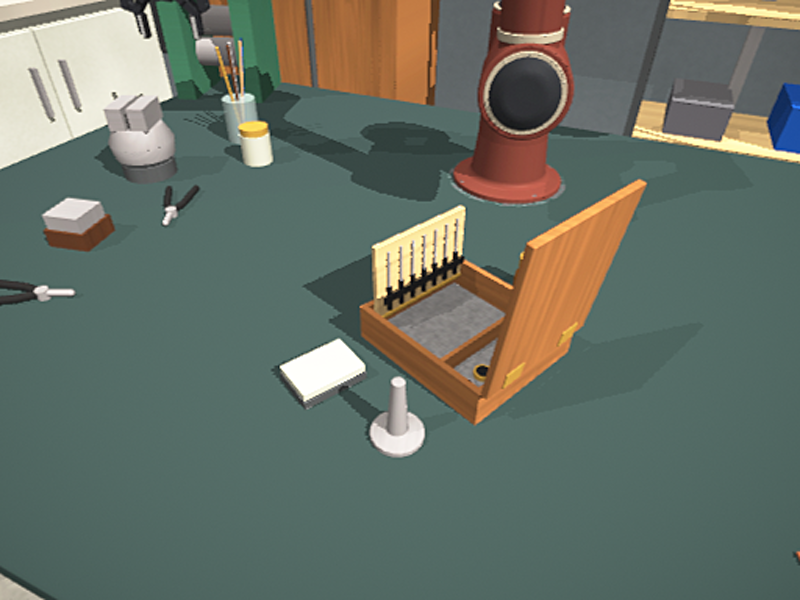

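View pics/side0.png

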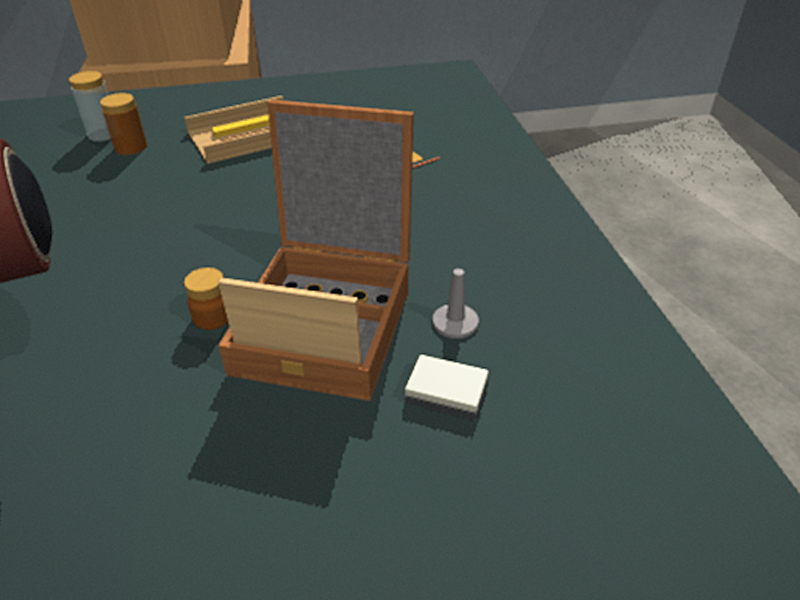

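The case is visible in both views. In scene it spans about (360-645, 180-425), and in side about (220-412, 100-395). I'll enlarge those regions to read the corners.

```bash
python3 - <<'E'
import cv2,pickle
d=pickle.load(open("f0.pkl","rb"))
# crop in native px
for n,(x0,y0) in {"scene":(225,110),"side":(115,60)}.items():
    c=d[n]["img"][y0:y0+165 if n=="scene" else y0+200, x0:x0+200]
    c=cv2.resize(c,None,fx=3.6 if n=="scene" else 3,fy=3.6 if n=="scene" else 3,interpolation=cv2.INTER_CUBIC)
    cv2.imwrite(f"pics/{n}0c.png",c)
E
```

```text
(no output)
```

View pics/scene0c.png

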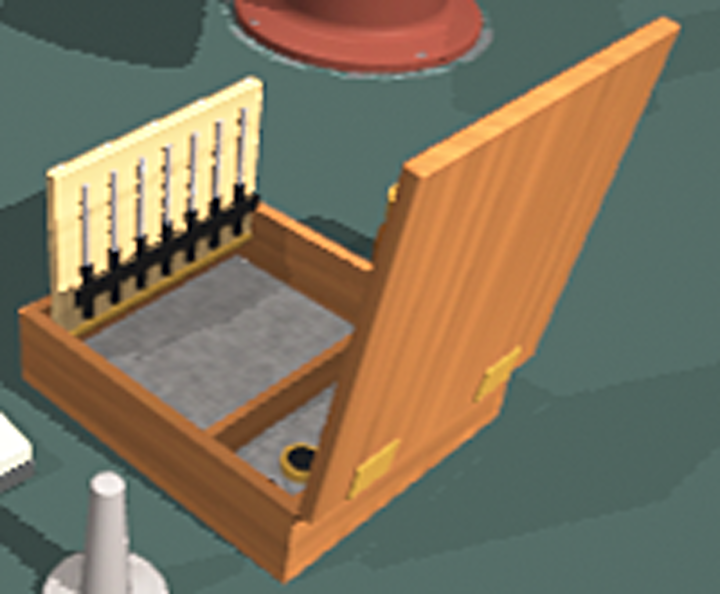

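View pics/side0c.png

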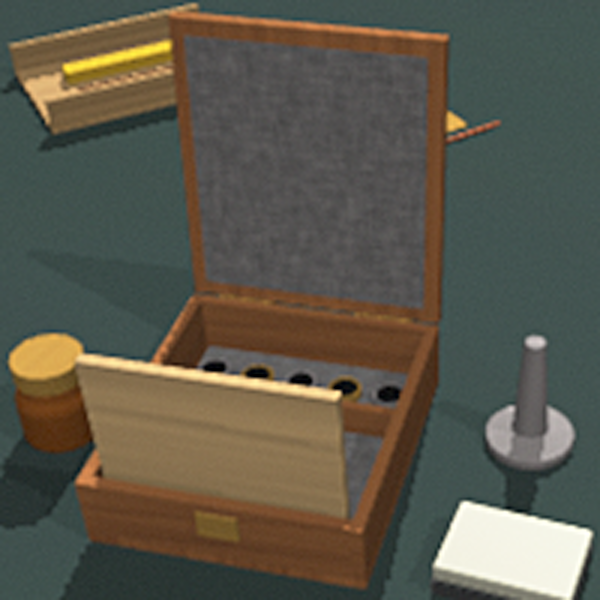

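```bash
cat > geo.py <<'E'
import numpy as np
def pose(p):
    x,y,a=p[:3]; R=np.array([[np.cos(a),-np.sin(a),0],[np.sin(a),np.cos(a),0],[0,0,1]]); return R,np.array([x,y,0])
def leafp(th,x,y,z): c,s=np.cos(th),np.sin(th); return np.array([x,-.08+y*c-z*s,.034+y*s+z*c])
def covp(th,x,y,z): # y = distance from hinge
    c,s=np.cos(th),np.sin(th); return np.array([x,.1-y*c+z*s,.0505+y*s+z*c])
def proj(f,P):
    T=np.linalg.inv(f["cam_to_world"]); q=T[:3,:3]@P+T[:3,3]; k=f["camera_matrix"]@q; return k[:2]/k[2]
E
cat > fit.py <<'E'
import pickle,numpy as np
from scipy.optimize import least_squares
from geo import *
d=pickle.load(open("f0.pkl","rb"))
C=lambda x,y,z:('c',x,y,z)
obs=[]
def a(n,px,kind,x,y,z):
    o,s=((225,110),3.6) if n=="scene" else ((115,60),3.)
    obs.append((n,np.array(px)/s+np.array(o)+(.5/s-.5),kind,x,y,z))
a("scene",(287,582),'c',.09,.1,0);a("scene",(20,312),'c',.09,-.1,.05);a("scene",(24,378),'c',.09,-.1,0);a("scene",(498,415),'c',-.09,.1,0)
a("side",(92,540),'c',-.09,-.1,0);a("side",(78,485),'c',-.09,-.1,.05);a("side",(365,587),'c',.09,-.1,0);a("side",(364,528),'c',.09,-.1,.05)
a("side",(438,385),'c',.09,.1,0)
a("scene",(50,173),'l',.077,.105,.008);a("scene",(262,85),'l',-.077,.105,0)
a("side",(80,360),'l',-.077,.105,.008);a("side",(338,402),'l',.077,.105,.008)
a("scene",(415,178),'v',.09,.2,.01);a("scene",(679,30),'v',-.09,.2,.01);a("scene",(408,162),'v',.09,.2,0)
a("side",(447,43),'v',.09,.2,0);a("side",(172,12),'v',-.09,.2,.01)
def pt(p,k,x,y,z):
    R,t=pose(p)
    q=np.array([x,y,z]) if k=='c' else leafp(p[3],x,y,z) if k=='l' else covp(p[4],x,y,z)
    return R@q+t
def res(p): return np.concatenate([proj(d[n],pt(p,k,x,y,z))-px for n,px,k,x,y,z in obs])
r=least_squares(res,[.5,0,-.2,1.57,1.8],loss='soft_l1')
print(r.x, np.degrees(r.x[2:]))
for o,e in zip(obs,res(r.x).reshape(-1,2)): print(o[0],o[2:],e.round(1))
pickle.dump(r.x,open("p.pkl","wb"))
R,t=pose(r.x)
for nm,k,q in [("leaf edge",'l',(0,.105,.008)),("cover edge",'v',(0,.2,.01)),("cov inner",'v',(0,.2,0))]: print(nm,pt(r.x,k,*q))
print("case -y dir",-R[:,1])
E
python3 fit.py
```

```text
[ 0.5081183   0.07773345 -0.42117032  1.58404543  1.66969485] [-24.13128205  90.75911746  95.66646774]
scene ('c', 0.09, 0.1, 0) [-0.5  1.6]
scene ('c', 0.09, -0.1, 0.05) [ 0.1 -0.1]
scene ('c', 0.09, -0.1, 0) [-0.3  0.5]
scene ('c', -0.09, 0.1, 0) [0.5 0.5]
side ('c', -0.09, -0.1, 0) [-0.3  0.4]
side ('c', -0.09, -0.1, 0.05) [-0.7 -0.2]
side ('c', 0.09, -0.1, 0) [0.8 1. ]
side ('c', 0.09, -0.1, 0.05) [0.1 1.4]
side ('c', 0.09, 0.1, 0) [ 0.6 -0.9]
scene ('l', 0.077, 0.105, 0.008) [-0.6  0.2]
scene ('l', -0.077, 0.105, 0) [ 0.9 -0.6]
side ('l', -0.077, 0.105, 0.008) [-1.4  0.4]
side ('l', 0.077, 0.105, 0.008) [ 0.5 -0.7]
scene ('v', 0.09, 0.2, 0.01) [ 2.2 -0.6]
scene ('v', -0.09, 0.2, 0.01) [ 1.1 -1.7]
scene ('v', 0.09, 0.2, 0) [-2.2 -0. ]
side ('v', 0.09, 0.2, 0) [-0.2 -0.4]
side ('v', -0.09, 0.2, 0.01) [0.2 0.2]
leaf edge [ 0.47157293 -0.00384523  0.13888479]
cover edge [0.56114283 0.19609785 0.24853533]
cov inner [0.55707452 0.18701633 0.24952271]
case -y dir [-0.40882878 -0.9126111  -0.        ]
```

The fit is good: residuals mostly under 2 px, the leaf is about 91°, the cover about 96°, and the yaw is -24°. Both angles are within their stated ranges. Next I'll work out the tool axes and the first approach.

```bash
cat > h.py <<'E'
import numpy as np,pickle,sys
from scipy.spatial.transform import Rotation as Ro
from geo import *
from plant import sensors,cams
p=pickle.load(open("p.pkl","rb")); R,t=pose(p)
def tool():
    s=sensors.state(); q=s["tool_rot"]; return s,np.array(s["tool_pos"]),Ro.from_quat([q[1],q[2],q[3],q[0]]).as_matrix()
def goto(case_pts,yaw=None):
    "shift in tool units to case-frame TCP points"
    s,P,T=tool()
    print("t",round(s["time"],2),"TCP case(mm)",(R.T@(P-t)*1e3).round(1),"F",(R.T@s["contact_force"]).round(1),"w",round(s["gripper_width"],2))
    print("tool axes in case:\n",(R.T@T).round(3))
    for c in case_pts: print(c,"->",(T.T@(R@np.array(c)/1e3+t-P)/.025).round(2))
    D=np.array([[0,0,0],[0,0,0],[-1,0,0]],float) # desired tool axes(case): x=-z ; try 4 yaws
    for k in range(4):
        a=k*np.pi/2; y=np.array([np.cos(a),np.sin(a),0]); x=np.array([0,0,-1.]); M=np.stack([x,y,np.cross(x,y)],1)
        rv=Ro.from_matrix(T.T@R@M).as_rotvec(); print("yaw",k*90,"rotvec units",(np.degrees(rv)/5).round(2))
E
python3 - <<'E'
from h import *
goto([(0,-150,200),(0,-115,119)])
E
```

```text
t 0.1 TCP case(mm) [   3.7 -726.1  230.2] F [-0.   0.  -1.2] w 0.99
tool axes in case:
 [[-0.001  0.698 -0.717]
 [ 0.001 -0.717 -0.698]
 [-1.    -0.002 -0.   ]]
(0, -150, 200) -> [  1.24 -16.61 -15.97]
(0, -115, 119) -> [  4.48 -17.61 -16.94]
yaw 0 rotvec units [-9.15 -0.01  0.02]
yaw 90 rotvec units [-2.715e+01 -3.000e-02  1.000e-02]
yaw 180 rotvec units [2.685e+01 2.000e-02 1.000e-02]
yaw 270 rotvec units [8.85 0.01 0.02]
```

drive_tool(
  hand=0,
  series=[
    {"y": -1.1,"z": -1.0,"ax": -1.2},
    {"y": -2.2,"z": -2.1,"ax": -2.4},
    {"y": -3.3,"z": -3.1,"ax": -3.6},
    {"y": -4.4,"z": -4.2,"ax": -4.8},
    {"y": -5.5,"z": -5.3,"ax": -6.0},
  ],
)

```text
schema error: expected keys x, y, z, ax, ay, az
```

```bash
python3 - <<'E'
from h import *
goto([(0,-200,200),(0,-150,150)])
E
```

```text
t 0.1 TCP case(mm) [   3.7 -726.1  230.2] F [-0.   0.  -1.2] w 0.99
tool axes in case:
 [[-0.001  0.698 -0.717]
 [ 0.001 -0.717 -0.698]
 [-1.    -0.002 -0.   ]]
(0, -200, 200) -> [  1.24 -15.18 -14.57]
(0, -150, 150) -> [  3.24 -16.61 -15.97]
yaw 0 rotvec units [-9.15 -0.01  0.02]
yaw 90 rotvec units [-2.715e+01 -3.000e-02  1.000e-02]
yaw 180 rotvec units [2.685e+01 2.000e-02 1.000e-02]
yaw 270 rotvec units [8.85 0.01 0.02]
```

All six keys are needed in each row.

drive_tool(
  hand=0,
  series=[
    {"x": 0,"y": -1.1,"z": -1.0,"ax": -1.2,"ay": 0,"az": 0},
    {"x": 0,"y": -2.2,"z": -2.1,"ax": -2.4,"ay": 0,"az": 0},
    {"x": 0,"y": -3.3,"z": -3.1,"ax": -3.6,"ay": 0,"az": 0},
    {"x": 0,"y": -4.4,"z": -4.2,"ax": -4.8,"ay": 0,"az": 0},
    {"x": 0,"y": -5.5,"z": -5.3,"ax": -6.0,"ay": 0,"az": 0},
  ],
)

```text
time: 0.52
tool_pos: [0.2921, -0.4104, 0.2306]
tool_rot: [0.3, 0.64, 0.301, -0.64]
contact_force: [-0.3, -0.7, -0.1]
gripper_width: 0.297
```

```bash
python3 - <<'E'
from h import *
goto([(0,-200,200),(0,-150,150)])
E
```

```text
t 0.52 TCP case(mm) [   2.4 -533.8  230.6] F [ 0.  -0.7 -0.1] w 0.3
tool axes in case:
 [[-0.001  0.964 -0.268]
 [ 0.001 -0.268 -0.964]
 [-1.    -0.001 -0.001]]
(0, -200, 200) -> [  1.23  -3.67 -12.84]
(0, -150, 150) -> [  3.24  -4.2  -14.76]
yaw 0 rotvec units [-3.1  -0.01  0.01]
yaw 90 rotvec units [-2.11e+01 -1.00e-02  0.00e+00]
yaw 180 rotvec units [3.29e+01 1.00e-02 1.00e-02]
yaw 270 rotvec units [1.49e+01 0.00e+00 1.00e-02]
```

drive_tool(
  hand=0,
  series=[
    {"x": 0.2,"y": -0.4,"z": -1.5,"ax": -0.8,"ay": 0,"az": 0},
    {"x": 0.5,"y": -0.9,"z": -3.0,"ax": -1.6,"ay": 0,"az": 0},
    {"x": 0.7,"y": -1.3,"z": -4.5,"ax": -2.4,"ay": 0,"az": 0},
    {"x": 1.0,"y": -1.7,"z": -6.0,"ax": -3.1,"ay": 0,"az": 0},
    {"x": 1.2,"y": -2.1,"z": -7.5,"ax": -3.1,"ay": 0,"az": 0},
  ],
)

```text
time: 0.93
tool_pos: [0.3719, -0.2327, 0.2003]
tool_rot: [-0.383, -0.594, -0.384, 0.594]
contact_force: [0.1, 0.4, -0.4]
gripper_width: 0.003
```

```bash
python3 - <<'E'
from h import *
goto([(0,-200,200),(0,-150,150)])
E
```

```text
t 0.93 TCP case(mm) [   2.6 -339.   200.3] F [-0.1  0.4 -0.4] w 0.0
tool axes in case:
 [[-0.001  1.    -0.003]
 [ 0.    -0.003 -1.   ]
 [-1.    -0.001 -0.   ]]
(0, -200, 200) -> [ 0.01 -0.12 -5.56]
(0, -150, 150) -> [ 2.01 -0.13 -7.56]
yaw 0 rotvec units [-0.04 -0.    0.01]
yaw 90 rotvec units [-1.804e+01 -1.000e-02  0.000e+00]
yaw 180 rotvec units [3.596e+01 1.000e-02 1.000e-02]
yaw 270 rotvec units [1.796e+01 0.000e+00 1.000e-02]
```

drive_tool(
  hand=0,
  series=[
    {"x": 0.6,"y": -0.1,"z": -1.5,"ax": 0,"ay": 0,"az": 0},
    {"x": 1.2,"y": -0.1,"z": -3.0,"ax": 0,"ay": 0,"az": 0},
    {"x": 1.8,"y": -0.1,"z": -4.5,"ax": 0,"ay": 0,"az": 0},
    {"x": 2.4,"y": -0.1,"z": -6.0,"ax": 0,"ay": 0,"az": 0},
    {"x": 3.0,"y": -0.1,"z": -7.4,"ax": 0,"ay": 0,"az": 0},
  ],
)

```text
time: 1.35
tool_pos: [0.4463, -0.0631, 0.1255]
tool_rot: [0.383, 0.594, 0.383, -0.594]
contact_force: [0.5, -0.6, 0.3]
gripper_width: 0.001
```

```bash
python3 - <<'E'
from h import *
goto([(0,-100,119)])
for n in ("side","scene"):
    f=cams.grab_frame(n); cv=__import__("cv2"); cv.imwrite(f"pics/{n}1.png",cv.resize(f["img"],(800,600)))
E
```

```text
t 1.35 TCP case(mm) [   1.1 -153.8  125.5] F [ 0.7 -0.4  0.3] w 0.0
tool axes in case:
 [[ 0.     1.    -0.004]
 [ 0.    -0.004 -1.   ]
 [-1.     0.    -0.   ]]
(0, -100, 119) -> [ 0.26 -0.05 -2.15]
yaw 0 rotvec units [-0.05 -0.   -0.  ]
yaw 90 rotvec units [-18.05   0.    -0.  ]
yaw 180 rotvec units [ 3.595e+01 -1.000e-02  0.000e+00]
yaw 270 rotvec units [17.95 -0.   -0.  ]
```

View pics/scene1.png

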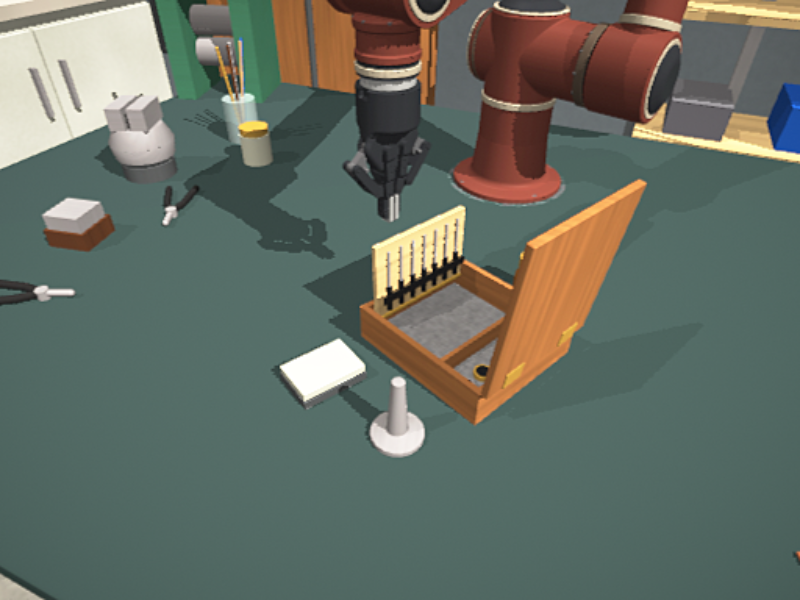

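View pics/side1.png

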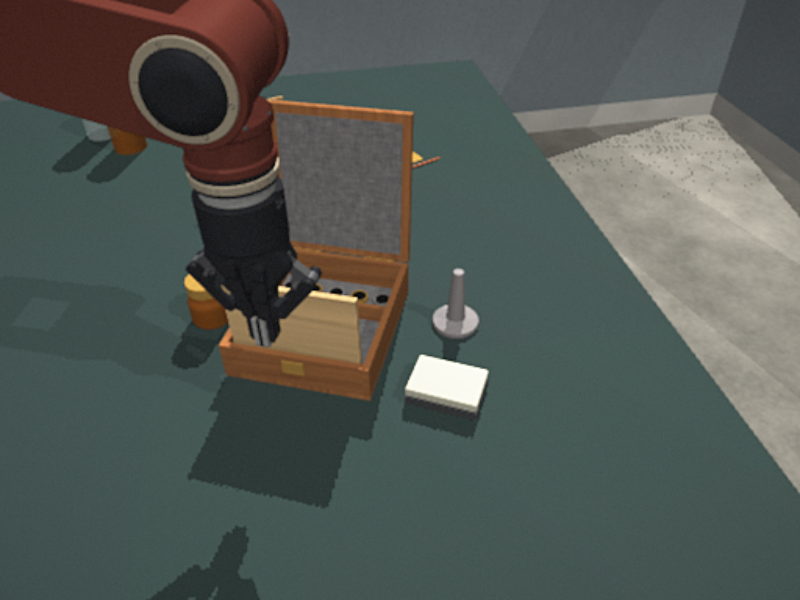

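Nothing has been disturbed: the shut fingers stand in front of the leaf, and everything else is where it was. Now I'll compute the arc for the leaf.

```bash
cat > arc.py <<'E'
from h import *
def arc(kind,r,angs,half=11,press=0):
    s,P,T=tool(); pc=R.T@(P-t)*1e3; out=[]
    for a in angs:
        q=(leafp if kind=='l' else covp)(np.radians(a),0,r,.008 if kind=='l' else .01)*1e3
        y=q[1]-half if kind=='l' else q[1]+half
        u=T.T@(R@(np.array([0,y,q[2]-press])-pc))/25
        out.append(u); print(a,"y,z",y.round(1),q[2].round(1),"units",u.round(2))
    print("now",pc.round(1),"F",(R.T@s["contact_force"]).round(1),s["time"])
E
python3 - <<'E'
from arc import *
arc('l',.088,[100,91,83,75,67,59,51,43,35,27,19,11,4,0])
E
```

```text
100 y,z -114.2 119.3 units [ 0.14  0.05 -1.52]
91 y,z -100.5 121.8 units [ 0.04  0.05 -2.07]
83 y,z -88.2 122.3 units [ 0.02  0.05 -2.56]
75 y,z -76.0 121.1 units [ 0.07  0.05 -3.05]
67 y,z -64.0 118.1 units [ 0.19  0.05 -3.53]
59 y,z -52.5 113.6 units [ 0.37  0.06 -3.98]
51 y,z -41.8 107.4 units [ 0.62  0.06 -4.41]
43 y,z -32.1 99.9 units [ 0.92  0.06 -4.8 ]
35 y,z -23.5 91.0 units [ 1.28  0.06 -5.15]
27 y,z -16.2 81.1 units [ 1.67  0.07 -5.44]
19 y,z -10.4 70.2 units [ 2.11  0.07 -5.67]
11 y,z -6.1 58.6 units [ 2.57  0.07 -5.84]
4 y,z -3.8 48.1 units [ 2.99  0.08 -5.93]
0 y,z -3.0 42.0 units [ 3.24  0.08 -5.96]
now [  -1.2 -152.2  122.9] F [-1.3 -0.5  0.1] 1.45
```

drive_tool(
  hand=0,
  series=[
    {"x": 0.1,"y": 0.05,"z": -0.9,"ax": 0,"ay": 0,"az": 0},
    {"x": 0.1,"y": 0.05,"z": -1.6,"ax": 0,"ay": 0,"az": 0},
    {"x": 0.05,"y": 0.05,"z": -2.1,"ax": 0,"ay": 0,"az": 0},
    {"x": 0.05,"y": 0.05,"z": -2.5,"ax": 0,"ay": 0,"az": 0},
    {"x": 0.05,"y": 0.05,"z": -3.0,"ax": 0,"ay": 0,"az": 0},
  ],
)

```text
time: 1.87
tool_pos: [0.478, 0.0022, 0.125]
tool_rot: [-0.383, -0.594, -0.383, 0.595]
contact_force: [-0.1, -1.5, -0.7]
gripper_width: -0.001
```

```bash
python3 - <<'E'
from arc import *
import cv2
f=cams.grab_frame("scene"); cv2.imwrite("pics/scene2.png",cv2.resize(f["img"][100:292,150:406],(768,576),interpolation=cv2.INTER_CUBIC))
arc('l',.088,[75,67,59,51,43,35,27,19,11,4,0])
E
```

```text
75 y,z -76.0 121.1 units [ 0.16 -0.14 -0.14]
67 y,z -64.0 118.1 units [ 0.28 -0.14 -0.62]
59 y,z -52.5 113.6 units [ 0.46 -0.14 -1.08]
51 y,z -41.8 107.4 units [ 0.7  -0.14 -1.51]
43 y,z -32.1 99.9 units [ 1.01 -0.14 -1.9 ]
35 y,z -23.5 91.0 units [ 1.36 -0.15 -2.24]
27 y,z -16.2 81.1 units [ 1.76 -0.15 -2.53]
19 y,z -10.4 70.2 units [ 2.19 -0.15 -2.76]
11 y,z -6.1 58.6 units [ 2.66 -0.15 -2.93]
4 y,z -3.8 48.1 units [ 3.08 -0.15 -3.03]
0 y,z -3.0 42.0 units [ 3.32 -0.15 -3.06]
now [  3.4 -79.6 125. ] F [-0.9  0.5 -0. ] 1.9167
```

View pics/scene2.png

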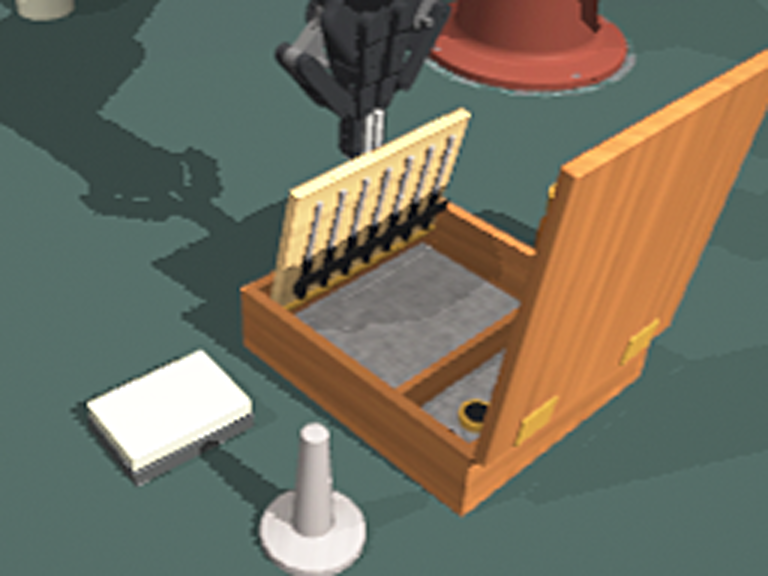

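The leaf is swinging inward (its top edge now runs from (295,192) to (468,112)), pushed by the fingertip. I'll continue along the arc.

drive_tool(
  hand=0,
  series=[
    {"x": 0.25,"y": -0.1,"z": -0.6,"ax": 0,"ay": 0,"az": 0},
    {"x": 0.45,"y": -0.1,"z": -1.1,"ax": 0,"ay": 0,"az": 0},
    {"x": 0.7,"y": -0.1,"z": -1.5,"ax": 0,"ay": 0,"az": 0},
    {"x": 1.0,"y": -0.1,"z": -1.9,"ax": 0,"ay": 0,"az": 0},
    {"x": 1.35,"y": -0.1,"z": -2.2,"ax": 0,"ay": 0,"az": 0},
  ],
)

```text
time: 2.33
tool_pos: [0.4994, 0.0543, 0.091]
tool_rot: [0.383, 0.595, 0.383, -0.594]
contact_force: [0.2, -0.3, 1.5]
gripper_width: 0.001
```

```bash
python3 - <<'E'
from arc import *
import cv2
f=cams.grab_frame("scene"); cv2.imwrite("pics/scene3.png",cv2.resize(f["img"][100:292,150:406],(768,576),interpolation=cv2.INTER_CUBIC))
arc('l',.088,[35,27,19,11,4,0])
E
```

```text
35 y,z -23.5 91.0 units [-0.09 -0.01 -0.05]
27 y,z -16.2 81.1 units [ 0.3  -0.01 -0.34]
19 y,z -10.4 70.2 units [ 0.74 -0.01 -0.57]
11 y,z -6.1 58.6 units [ 1.2  -0.   -0.74]
4 y,z -3.8 48.1 units [ 1.62 -0.   -0.84]
0 y,z -3.0 42.0 units [ 1.87 -0.   -0.87]
now [  0.1 -24.7  88.7] F [-1.9  0.  -0.3] 2.3833
```

View pics/scene3.png

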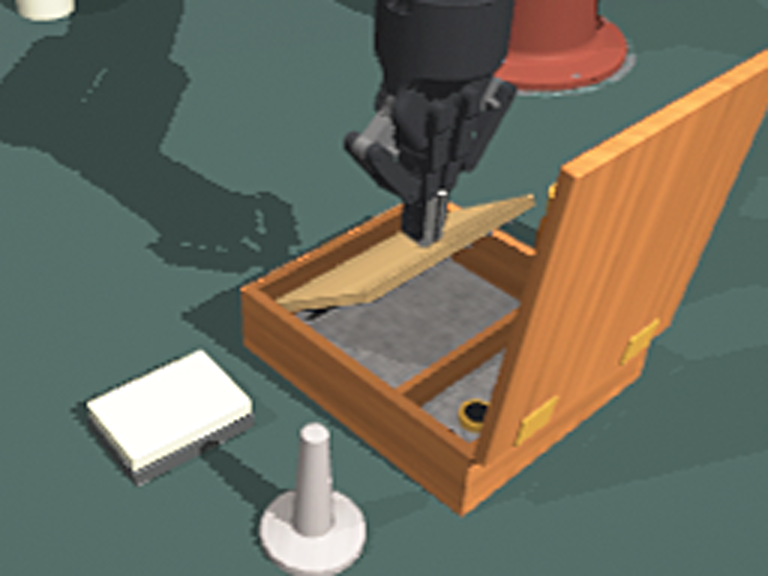

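The leaf is at about 30°, with the fingertip on its outer face near (425,240). I'll take it down to just above the stop.

drive_tool(
  hand=0,
  series=[
    {"x": 0.3,"y": 0,"z": -0.3,"ax": 0,"ay": 0,"az": 0},
    {"x": 0.7,"y": 0,"z": -0.55,"ax": 0,"ay": 0,"az": 0},
    {"x": 1.15,"y": 0,"z": -0.7,"ax": 0,"ay": 0,"az": 0},
    {"x": 1.5,"y": 0,"z": -0.8,"ax": 0,"ay": 0,"az": 0},
    {"x": 1.75,"y": 0,"z": -0.85,"ax": 0,"ay": 0,"az": 0},
  ],
)

```text
time: 2.8
tool_pos: [0.5069, 0.0734, 0.0459]
tool_rot: [-0.383, -0.594, -0.383, 0.595]
contact_force: [-0.1, -0.4, 0.7]
gripper_width: -0.005
```

drive_tool(
  hand=0,
  series=[
    {"x": 0.05,"y": 0,"z": 0,"ax": 0,"ay": 0,"az": 0},
    {"x": 0.1,"y": 0,"z": 0,"ax": 0,"ay": 0,"az": 0},
    {"x": 0.15,"y": 0,"z": 0,"ax": 0,"ay": 0,"az": 0},
  ],
)

```text
time: 3.05
tool_pos: [0.5074, 0.0729, 0.0438]
tool_rot: [-0.383, -0.594, -0.383, 0.594]
contact_force: [-0.3, 0.0, 0.5]
gripper_width: 0.002
```

drive_tool(
  hand=0,
  series=[
    {"x": 0.05,"y": 0,"z": 0,"ax": 0,"ay": 0,"az": 0},
    {"x": 0.1,"y": 0,"z": 0,"ax": 0,"ay": 0,"az": 0},
    {"x": 0.1,"y": 0,"z": 0,"ax": 0,"ay": 0,"az": 0},
  ],
)

```text
time: 3.3
tool_pos: [0.5078, 0.0729, 0.042]
tool_rot: [0.383, 0.595, 0.383, -0.594]
contact_force: [-1.5, 0.6, 2.8]
gripper_width: -0.001
```

drive_tool(
  hand=0,
  series=[
    {"x": 0.04,"y": 0,"z": 0,"ax": 0,"ay": 0,"az": 0},
    {"x": 0.08,"y": 0,"z": 0,"ax": 0,"ay": 0,"az": 0},
    {"x": 0.08,"y": 0,"z": 0,"ax": 0,"ay": 0,"az": 0},
  ],
)

```text
time: 3.55
tool_pos: [0.508, 0.0729, 0.0418]
tool_rot: [-0.383, -0.594, -0.383, 0.595]
contact_force: [-8.4, 0.3, 14.5]
gripper_width: 0.001
```

The force rose to 14.5 N at z = 42 mm, which is exactly the leaf's stop. I'll lift and check.

drive_tool(
  hand=0,
  series=[
    {"x": -0.5,"y": 0,"z": 0,"ax": 0,"ay": 0,"az": 0},
    {"x": -2.0,"y": 0,"z": 0,"ax": 0,"ay": 0,"az": 0},
    {"x": -3.6,"y": 0,"z": 0.2,"ax": 0,"ay": 0,"az": 0},
    {"x": -5.2,"y": 0,"z": 0.4,"ax": 0,"ay": 0,"az": 0},
    {"x": -6.8,"y": 0,"z": 0.6,"ax": 0,"ay": 0,"az": 0},
  ],
)

```text
time: 3.97
tool_pos: [0.5008, 0.0592, 0.2114]
tool_rot: [0.383, 0.595, 0.383, -0.594]
contact_force: [0.9, 0.7, 0.6]
gripper_width: 0.001
```

```bash
python3 - <<'E'
from h import *
import cv2
for n in ("scene","side"):
    f=cams.grab_frame(n); x0,y0=(150,100) if n=="scene" else (100,50)
    cv2.imwrite(f"pics/{n}4.png",cv2.resize(f["img"][y0:y0+204,x0:x0+272],(800,600),interpolation=cv2.INTER_CUBIC))
goto([(0,0,290),(0,165,290),(0,165,222)])
E
```

```text
t 4.07 TCP case(mm) [  5.5 -18.3 218.9] F [ 0.6  0.8 -0.1] w 0.0
tool axes in case:
 [[ 0.015  1.    -0.005]
 [ 0.006 -0.005 -1.   ]
 [-1.     0.015 -0.006]]
(0, 0, 290) -> [-2.84 -0.18 -0.75]
(0, 165, 290) -> [-2.8  -0.22 -7.35]
(0, 165, 222) -> [-0.08 -0.26 -7.33]
yaw 0 rotvec units [-0.06 -0.07 -0.18]
yaw 90 rotvec units [-18.06   0.08  -0.19]
yaw 180 rotvec units [35.94 -0.28  0.11]
yaw 270 rotvec units [17.94 -0.19 -0.08]
```

View pics/scene4.png

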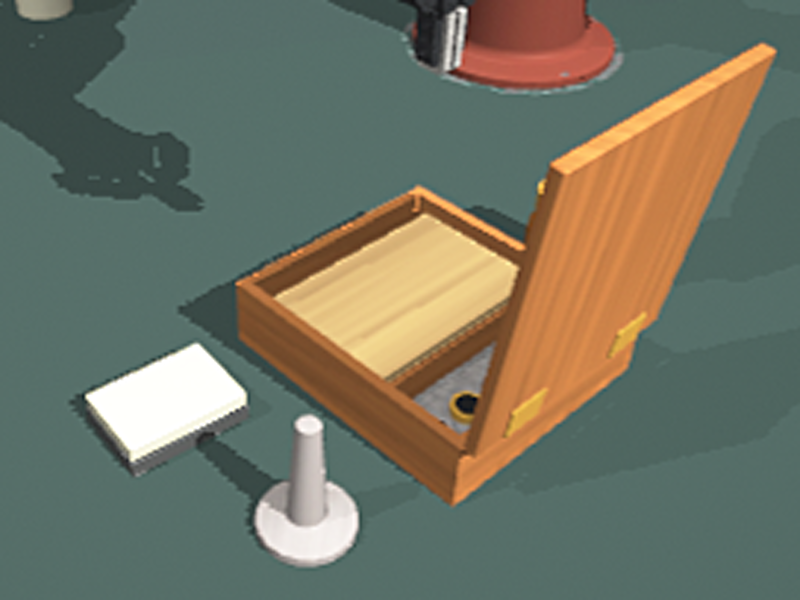

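View pics/side4.png

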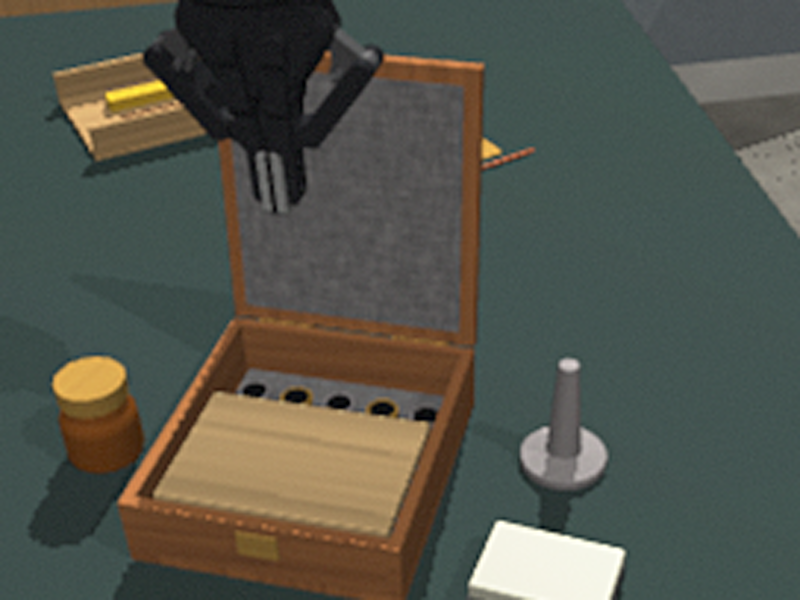

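In both views the leaf lies flat inside, below the rim; the scene view shows it from (275,295) to (520,265). The cover is still open and the bystanders haven't moved. I'll raise the tool next and cross over the cover.

drive_tool(
  hand=0,
  series=[
    {"x": -1.3,"y": 0,"z": 0,"ax": 0,"ay": 0,"az": 0},
    {"x": -2.6,"y": -0.1,"z": 0,"ax": 0,"ay": 0,"az": 0},
    {"x": -3.8,"y": -0.1,"z": 0,"ax": 0,"ay": 0,"az": 0},
    {"x": -4.0,"y": -0.1,"z": -0.8,"ax": 0,"ay": 0,"az": 0},
    {"x": -4.0,"y": -0.1,"z": -2.0,"ax": 0,"ay": 0,"az": 0},
  ],
)

```text
time: 4.48
tool_pos: [0.5212, 0.1051, 0.3138]
tool_rot: [0.384, 0.597, 0.38, -0.593]
contact_force: [-0.7, 0.2, -0.2]
gripper_width: -0.003
```

```bash
python3 - <<'E'
from h import *
import cv2
for n in ("scene",):
    f=cams.grab_frame(n); cv2.imwrite(f"pics/{n}5.png",cv2.resize(f["img"],(800,600),interpolation=cv2.INTER_CUBIC))
goto([(0,165,310),(0,170,290),(0,170,220)])
E
```

```text
t 4.53 TCP case(mm) [ -0.6  34.9 311.4] F [-2.8  1.6 -1.3] w 0.0
tool axes in case:
 [[ 0.004  1.    -0.004]
 [ 0.006 -0.004 -1.   ]
 [-1.     0.004 -0.006]]
(0, 165, 310) -> [ 0.09  0.   -5.2 ]
(0, 170, 290) -> [ 0.89  0.   -5.4 ]
(0, 170, 220) -> [ 3.69 -0.01 -5.38]
yaw 0 rotvec units [-0.04 -0.07 -0.04]
yaw 90 rotvec units [-18.04  -0.02  -0.09]
yaw 180 rotvec units [35.96 -0.07  0.11]
yaw 270 rotvec units [17.96 -0.09  0.02]
```

View pics/scene5.png

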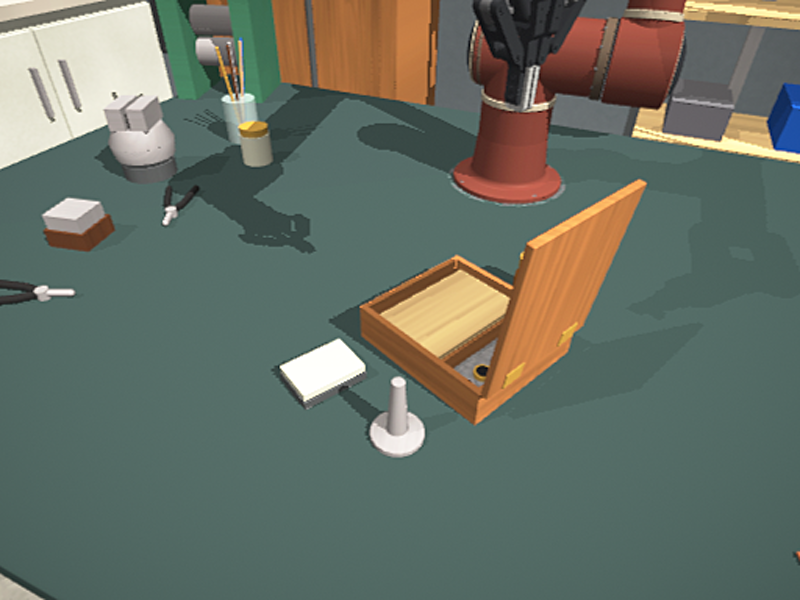

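The tip is clear above the cover, at about 312 mm against the cover's 250 mm. Crossing now.

drive_tool(
  hand=0,
  series=[
    {"x": 0,"y": 0,"z": -1.3,"ax": 0,"ay": 0,"az": 0},
    {"x": 0,"y": 0,"z": -2.6,"ax": 0,"ay": 0,"az": 0},
    {"x": 0,"y": 0,"z": -3.9,"ax": 0,"ay": 0,"az": 0},
    {"x": 0,"y": 0,"z": -5.2,"ax": 0,"ay": 0,"az": 0},
    {"x": 0,"y": 0,"z": -5.6,"ax": 0,"ay": 0,"az": 0},
  ],
)

```text
time: 4.95
tool_pos: [0.5781, 0.2367, 0.3082]
tool_rot: [0.383, 0.594, 0.384, -0.594]
contact_force: [-0.2, -0.6, 0.2]
gripper_width: 0.002
```

```bash
python3 - <<'E'
from h import *
import cv2
for n in ("scene",):
    f=cams.grab_frame(n); cv2.imwrite(f"pics/{n}6.png",cv2.resize(f["img"],(800,600),interpolation=cv2.INTER_CUBIC))
goto([(0,170,225)])
E
```

```text
t 5.0 TCP case(mm) [ -1.1 173.5 308.1] F [-1.6 -0.3 -0.2] w 0.0
tool axes in case:
 [[-0.001  1.    -0.001]
 [ 0.    -0.001 -1.   ]
 [-1.    -0.001 -0.   ]]
(0, 170, 225) -> [3.32 0.05 0.14]
yaw 0 rotvec units [-0.02 -0.01  0.01]
yaw 90 rotvec units [-1.802e+01 -1.000e-02  1.000e-02]
yaw 180 rotvec units [3.598e+01 2.000e-02 1.000e-02]
yaw 270 rotvec units [1.798e+01 1.000e-02 1.000e-02]
```

View pics/scene6.png

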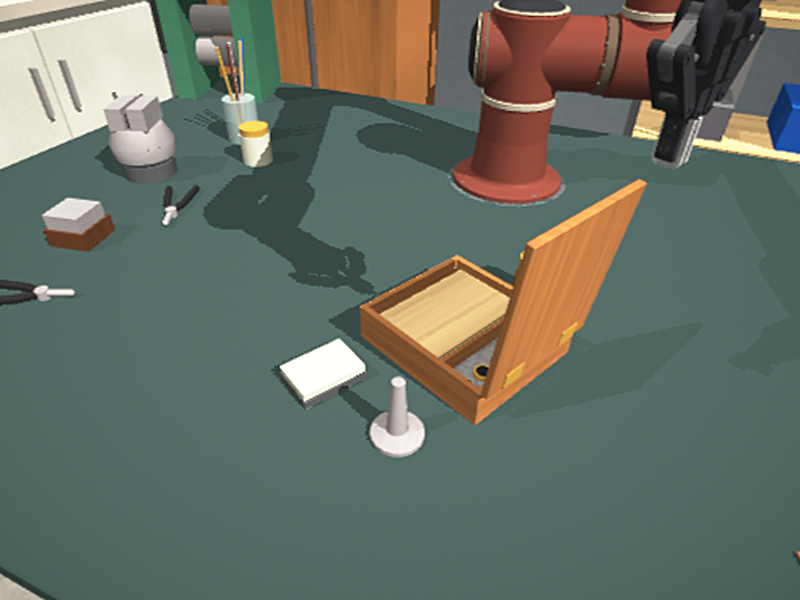

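The fingers are beyond the cover's outer side. I'll lower them and then compute the arc.

drive_tool(
  hand=0,
  series=[
    {"x": 0.8,"y": 0,"z": 0,"ax": 0,"ay": 0,"az": 0},
    {"x": 1.6,"y": 0,"z": 0,"ax": 0,"ay": 0,"az": 0},
    {"x": 2.5,"y": 0,"z": 0,"ax": 0,"ay": 0,"az": 0},
    {"x": 3.4,"y": 0,"z": 0,"ax": 0,"ay": 0,"az": 0},
    {"x": 3.4,"y": 0,"z": 0,"ax": 0,"ay": 0,"az": 0},
  ],
)

```text
time: 5.42
tool_pos: [0.5743, 0.2316, 0.2181]
tool_rot: [-0.382, -0.591, -0.384, 0.598]
contact_force: [-0.5, -0.6, -1.1]
gripper_width: 0.003
```

```bash
python3 - <<'E'
from arc import *
import cv2
for n in ("scene",):
    f=cams.grab_frame(n); cv2.imwrite(f"pics/{n}7.png",cv2.resize(f["img"],(800,600),interpolation=cv2.INTER_CUBIC))
arc('v',.175,range(100,-1,-5))
E
```

```text
100 y,z 151.2 221.1 units [-0.01  0.07  0.68]
95 y,z 136.2 224.0 units [-0.12  0.07  1.28]
90 y,z 121.0 225.5 units [-0.18  0.07  1.89]
85 y,z 105.7 225.7 units [-0.18  0.08  2.5 ]
80 y,z 90.5 224.6 units [-0.13  0.08  3.11]
75 y,z 75.4 222.1 units [-0.03  0.08  3.72]
70 y,z 60.5 218.4 units [0.12 0.09 4.31]
65 y,z 46.1 213.3 units [0.32 0.09 4.88]
60 y,z 32.2 207.1 units [0.58 0.1  5.44]
55 y,z 18.8 199.6 units [0.88 0.1  5.97]
50 y,z 6.2 191.0 units [1.22 0.11 6.48]
45 y,z -5.7 181.3 units [1.61 0.11 6.95]
40 y,z -16.6 170.6 units [2.04 0.11 7.39]
35 y,z -26.6 159.1 units [2.51 0.12 7.78]
30 y,z -35.6 146.7 units [3.01 0.12 8.14]
25 y,z -43.4 133.5 units [3.53 0.13 8.45]
20 y,z -50.0 119.8 units [4.08 0.13 8.71]
15 y,z -55.4 105.5 units [4.66 0.14 8.93]
10 y,z -59.6 90.7 units [5.25 0.14 9.09]
5 y,z -62.5 75.7 units [5.85 0.14 9.2 ]
0 y,z -64.0 60.5 units [6.46 0.15 9.26]
now [ -1.6 168.3 220.9] F [ 0.2 -0.5  0.5] 5.4667
```

View pics/scene7.png

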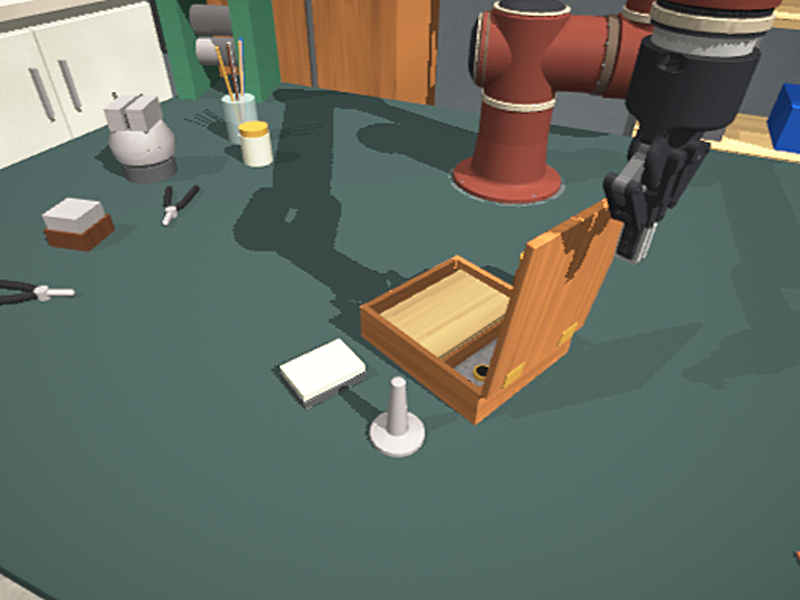

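The fingers are clear on the outer side, with their tips near (640,255). I'll begin the arc.

drive_tool(
  hand=0,
  series=[
    {"x": -0.05,"y": 0.1,"z": 0.6,"ax": 0,"ay": 0,"az": 0},
    {"x": -0.1,"y": 0.1,"z": 1.2,"ax": 0,"ay": 0,"az": 0},
    {"x": -0.15,"y": 0.1,"z": 1.8,"ax": 0,"ay": 0,"az": 0},
    {"x": -0.15,"y": 0.1,"z": 2.4,"ax": 0,"ay": 0,"az": 0},
    {"x": -0.15,"y": 0.1,"z": 3.0,"ax": 0,"ay": 0,"az": 0},
  ],
)

```text
time: 5.88
tool_pos: [0.5495, 0.1629, 0.2309]
tool_rot: [0.384, 0.596, 0.382, -0.593]
contact_force: [2.7, 2.0, -0.1]
gripper_width: -0.003
```

```bash
python3 - <<'E'
from arc import *
import cv2
for n in ("scene",):
    f=cams.grab_frame(n); cv2.imwrite(f"pics/{n}8.png",cv2.resize(f["img"],(800,600),interpolation=cv2.INTER_CUBIC))
arc('v',.175,range(85,30,-5))
E
```

```text
85 y,z 105.7 225.7 units [ 0.18 -0.12 -0.54]
80 y,z 90.5 224.6 units [ 0.22 -0.11  0.07]
75 y,z 75.4 222.1 units [ 0.32 -0.11  0.68]
70 y,z 60.5 218.4 units [ 0.47 -0.11  1.27]
65 y,z 46.1 213.3 units [ 0.67 -0.1   1.85]
60 y,z 32.2 207.1 units [ 0.93 -0.1   2.4 ]
55 y,z 18.8 199.6 units [ 1.22 -0.1   2.94]
50 y,z 6.2 191.0 units [ 1.57 -0.1   3.44]
45 y,z -5.7 181.3 units [ 1.96 -0.09  3.92]
40 y,z -16.6 170.6 units [ 2.38 -0.09  4.35]
35 y,z -26.6 159.1 units [ 2.85 -0.09  4.75]
now [  2.8  92.2 230.2] F [ 1.4 -0.2  0. ] 5.9333
```

View pics/scene8.png

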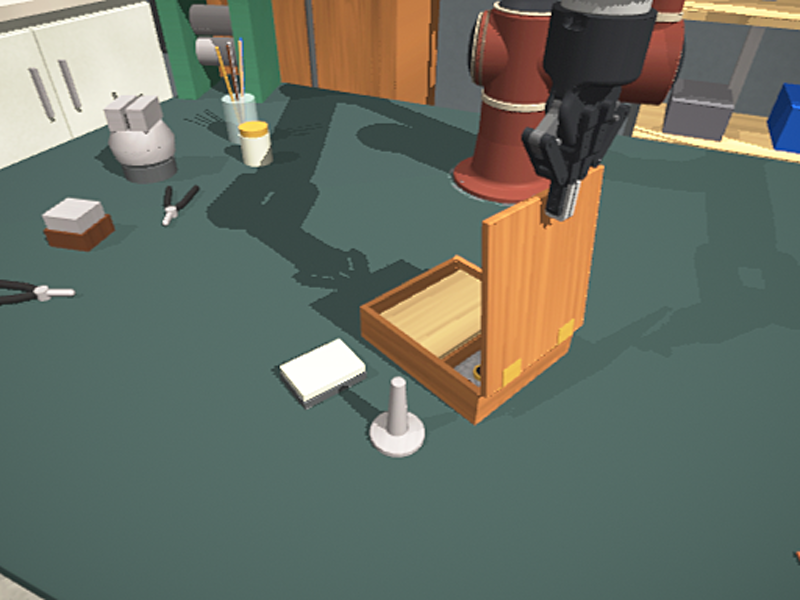

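The cover is following, now at about 80°. I'll keep going along the arc, slightly lower.

drive_tool(
  hand=0,
  series=[
    {"x": 0.3,"y": -0.1,"z": 0.6,"ax": 0,"ay": 0,"az": 0},
    {"x": 0.5,"y": -0.1,"z": 1.2,"ax": 0,"ay": 0,"az": 0},
    {"x": 0.7,"y": -0.1,"z": 1.8,"ax": 0,"ay": 0,"az": 0},
    {"x": 0.95,"y": -0.1,"z": 2.4,"ax": 0,"ay": 0,"az": 0},
    {"x": 1.25,"y": -0.1,"z": 2.9,"ax": 0,"ay": 0,"az": 0},
  ],
)

```text
time: 6.35
tool_pos: [0.5167, 0.098, 0.198]
tool_rot: [0.383, 0.595, 0.382, -0.594]
contact_force: [0.9, 0.4, 1.1]
gripper_width: -0.003
```

```bash
python3 - <<'E'
from arc import *
import cv2
for n in ("scene",):
    f=cams.grab_frame(n); cv2.imwrite(f"pics/{n}9.png",cv2.resize(f["img"],(800,600),interpolation=cv2.INTER_CUBIC))
arc('v',.175,range(60,10,-5))
E
```

```text
60 y,z 32.2 207.1 units [-0.46  0.05 -0.49]
55 y,z 18.8 199.6 units [-0.16  0.05  0.04]
50 y,z 6.2 191.0 units [0.18 0.06 0.55]
45 y,z -5.7 181.3 units [0.57 0.06 1.02]
40 y,z -16.6 170.6 units [1.   0.06 1.46]
35 y,z -26.6 159.1 units [1.46 0.07 1.86]
30 y,z -35.6 146.7 units [1.96 0.07 2.21]
25 y,z -43.4 133.5 units [2.49 0.07 2.52]
20 y,z -50.0 119.8 units [3.04 0.07 2.79]
15 y,z -55.4 105.5 units [3.61 0.08 3.  ]
now [ -1.4  19.9 195.5] F [ 0.3 -0.5 -0.6] 6.4
```

View pics/scene9.png

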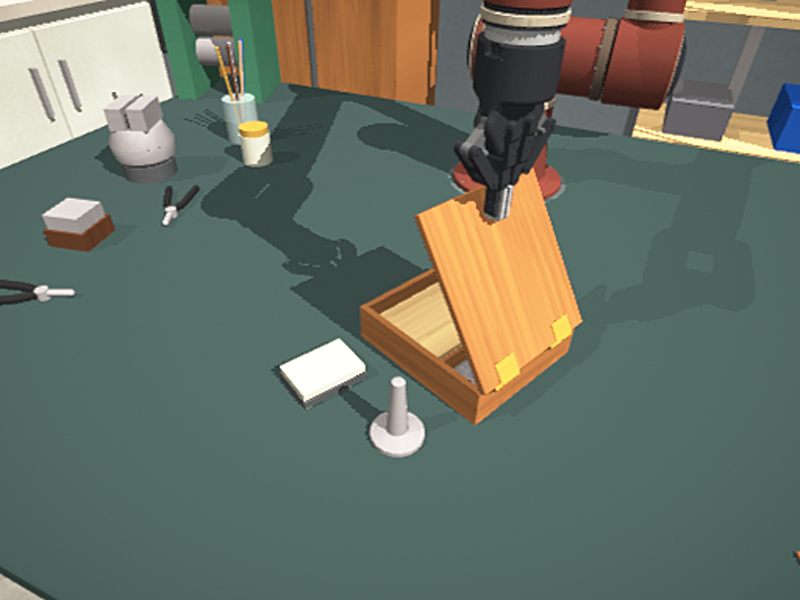

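The cover is at about 53° and tracking well.

drive_tool(
  hand=0,
  series=[
    {"x": 0.25,"y": 0.05,"z": 0.55,"ax": 0,"ay": 0,"az": 0},
    {"x": 0.6,"y": 0.05,"z": 1.0,"ax": 0,"ay": 0,"az": 0},
    {"x": 1.0,"y": 0.05,"z": 1.45,"ax": 0,"ay": 0,"az": 0},
    {"x": 1.5,"y": 0.05,"z": 1.85,"ax": 0,"ay": 0,"az": 0},
    {"x": 2.0,"y": 0.05,"z": 2.2,"ax": 0,"ay": 0,"az": 0},
  ],
)

```text
time: 6.82
tool_pos: [0.4944, 0.0474, 0.1455]
tool_rot: [-0.383, -0.594, -0.383, 0.595]
contact_force: [0.5, 0.0, 0.3]
gripper_width: 0.001
```

```bash
python3 - <<'E'
from arc import *
arc('v',.175,range(30,-1,-5))
E
```

```text
30 y,z -35.6 146.7 units [-0.05  0.    0.09]
25 y,z -43.4 133.5 units [0.48 0.01 0.4 ]
20 y,z -50.0 119.8 units [1.03 0.01 0.67]
15 y,z -55.4 105.5 units [1.6  0.01 0.88]
10 y,z -59.6 90.7 units [2.19 0.01 1.05]
5 y,z -62.5 75.7 units [2.79 0.01 1.16]
0 y,z -64.0 60.5 units [3.4  0.01 1.23]
now [-1.000e-01 -3.330e+01  1.455e+02] F [0.4 0.2 0.3] 6.8167
```

drive_tool(
  hand=0,
  series=[
    {"x": 0.5,"y": 0,"z": 0.4,"ax": 0,"ay": 0,"az": 0},
    {"x": 1.05,"y": 0,"z": 0.65,"ax": 0,"ay": 0,"az": 0},
    {"x": 1.6,"y": 0,"z": 0.9,"ax": 0,"ay": 0,"az": 0},
    {"x": 2.2,"y": 0,"z": 1.05,"ax": 0,"ay": 0,"az": 0},
    {"x": 2.8,"y": 0,"z": 1.15,"ax": 0,"ay": 0,"az": 0},
  ],
)

```text
time: 7.23
tool_pos: [0.482, 0.0214, 0.0749]
tool_rot: [-0.383, -0.594, -0.383, 0.595]
contact_force: [0.3, -0.7, 0.5]
gripper_width: 0.001
```

drive_tool(
  hand=0,
  series=[
    {"x": 0.2,"y": 0,"z": 0,"ax": 0,"ay": 0,"az": 0},
    {"x": 0.4,"y": 0,"z": 0,"ax": 0,"ay": 0,"az": 0},
    {"x": 0.4,"y": 0,"z": 0,"ax": 0,"ay": 0,"az": 0},
  ],
)

```text
time: 7.48
tool_pos: [0.482, 0.0223, 0.0653]
tool_rot: [-0.382, -0.594, -0.384, 0.595]
contact_force: [-0.6, 0.0, 0.1]
gripper_width: -0.001
```

drive_tool(
  hand=0,
  series=[
    {"x": 0.05,"y": 0,"z": 0,"ax": 0,"ay": 0,"az": 0},
    {"x": 0.1,"y": 0,"z": 0,"ax": 0,"ay": 0,"az": 0},
    {"x": 0.15,"y": 0,"z": 0,"ax": 0,"ay": 0,"az": 0},
    {"x": 0.15,"y": 0,"z": 0,"ax": 0,"ay": 0,"az": 0},
  ],
)

```text
time: 7.82
tool_pos: [0.4836, 0.0224, 0.0635]
tool_rot: [0.383, 0.595, 0.383, -0.594]
contact_force: [0.7, -0.7, 0.9]
gripper_width: 0.001
```

drive_tool(
  hand=0,
  series=[
    {"x": 0.05,"y": 0,"z": 0,"ax": 0,"ay": 0,"az": 0},
    {"x": 0.1,"y": 0,"z": 0,"ax": 0,"ay": 0,"az": 0},
    {"x": 0.12,"y": 0,"z": 0,"ax": 0,"ay": 0,"az": 0},
    {"x": 0.12,"y": 0,"z": 0,"ax": 0,"ay": 0,"az": 0},
  ],
)

```text
time: 8.15
tool_pos: [0.4834, 0.0223, 0.0605]
tool_rot: [0.383, 0.594, 0.383, -0.594]
contact_force: [-0.4, 0.1, 3.7]
gripper_width: -0.004
```

drive_tool(
  hand=0,
  series=[
    {"x": 0.04,"y": 0,"z": 0,"ax": 0,"ay": 0,"az": 0},
    {"x": 0.08,"y": 0,"z": 0,"ax": 0,"ay": 0,"az": 0},
    {"x": 0.1,"y": 0,"z": 0,"ax": 0,"ay": 0,"az": 0},
    {"x": 0.1,"y": 0,"z": 0,"ax": 0,"ay": 0,"az": 0},
  ],
)

```text
time: 8.48
tool_pos: [0.4835, 0.0223, 0.0603]
tool_rot: [-0.383, -0.594, -0.383, 0.595]
contact_force: [-8.2, 0.4, 18.3]
gripper_width: 0.001
```

The cover is on its stop: z = 60.3 mm with 18 N. Lifting clear to look.

drive_tool(
  hand=0,
  series=[
    {"x": -0.5,"y": 0,"z": 0,"ax": 0,"ay": 0,"az": 0},
    {"x": -2.0,"y": 0,"z": 0,"ax": 0,"ay": 0,"az": 0},
    {"x": -3.5,"y": 0,"z": 0.5,"ax": 0,"ay": 0,"az": 0},
    {"x": -5.0,"y": 0,"z": 1.0,"ax": 0,"ay": 0,"az": 0},
    {"x": -6.5,"y": 0,"z": 1.5,"ax": 0,"ay": 0,"az": 0},
  ],
)

```text
time: 8.9
tool_pos: [0.4668, -0.0119, 0.2212]
tool_rot: [-0.383, -0.594, -0.383, 0.594]
contact_force: [0.5, -1.0, -0.7]
gripper_width: 0.001
```

drive_tool(
  hand=0,
  series=[
    {"x": 0,"y": 0,"z": 1.3,"ax": 0,"ay": 0,"az": 0},
    {"x": 0,"y": 0,"z": 2.6,"ax": 0,"ay": 0,"az": 0},
    {"x": 0,"y": 0,"z": 3.9,"ax": 0,"ay": 0,"az": 0},
    {"x": 0,"y": 0,"z": 4.5,"ax": 0,"ay": 0,"az": 0},
    {"x": 0,"y": 0,"z": 4.5,"ax": 0,"ay": 0,"az": 0},
  ],
)

```text
time: 9.32
tool_pos: [0.42, -0.1164, 0.2198]
tool_rot: [-0.382, -0.595, -0.382, 0.595]
contact_force: [-0.1, 0.6, -1.0]
gripper_width: -0.0
```

```bash
python3 - <<'E'
from h import *
import cv2
for n in ("scene","side"):
    f=cams.grab_frame(n); x0,y0=(150,100) if n=="scene" else (100,100)
    im=cv2.resize(f["img"][y0:y0+204,x0:x0+272],(800,600),interpolation=cv2.INTER_CUBIC)
    # expected shut cover top corners
    for x in(-.09,.09):
        for y in(0,.2):
            u=(proj(f,R@covp(0,x,y,.01)+t)-[x0,y0])*800/272; cv2.circle(im,tuple(int(v) for v in u),4,(255,0,255),1)
    cv2.imwrite(f"pics/{n}10.png",im)
print(sensors.state()["tool_pos"],sensors.state()["time"])
E
```

```text
[ 0.42094862 -0.11434856  0.21975642] 9.4167
```

View pics/scene10.png

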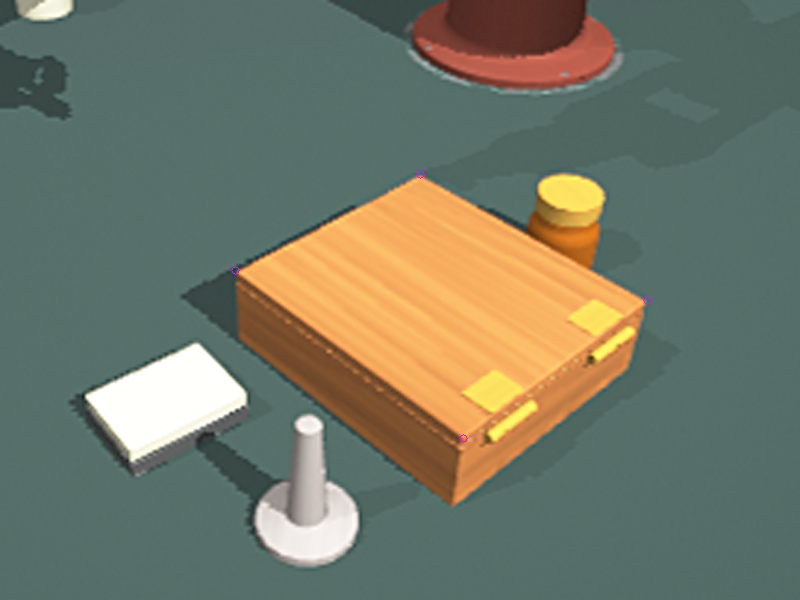

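View pics/side10.png

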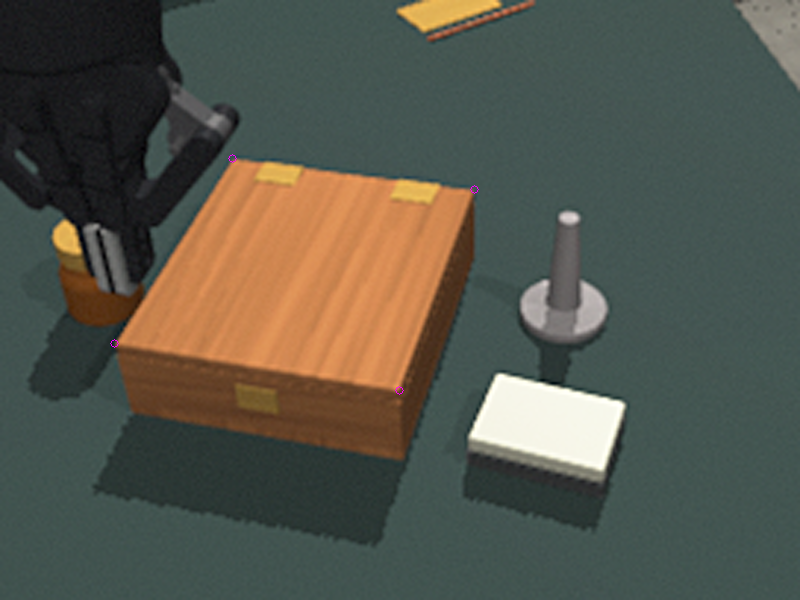

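The cover sits flush. Its corners match the predicted shut positions at (236,270), (420,176), (647,300) and (463,438) in the scene view. Jar, block and mandrel are in their places, and the robot is clear. Handing in.

```bash
python3 -c "
from plant import workorder
print(workorder.job_done())"
```

```text
the job is handed in; nothing more can be done
None
```

The needle-file case is closed. I pushed the leaf over with the shut fingertips and pressed it onto its stop while the cover was still open, then pushed the cover over from behind and pressed it shut. Nothing was pinched, and I handed the job in at about 9.4 s of the 54 s allowed.

- **Leaf:** it stopped at a fingertip height of 42 mm with about 14.5 N of upward force. Both cameras showed it flat below the rim before I touched the cover.
- **Cover:** it stopped at 60.3 mm with about 18 N of upward force. In both pictures the cover's corners match the predicted shut position to within about 2 mm.
- **Bystanders and robot:** the jar, block and mandrel look unmoved, judged by eye in the pictures. At hand-in the gripper was clear of everything, with only sensor noise on the force reading.
- **Disagreements:** fitting the case position from the first pictures left errors of up to about 2 pixels on the cover's corners. Each press also showed about 8 N of sideways force, well under the limits. No check failed.

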